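# Line up the second-stage cases at the gate

### The job

Two of the three box-shaped turquoise regulator cases have strayed from the low gate of the parts well. Nudge them over the bench, without picking them up, until all three stand in one straight, evenly spaced row: each square to the gate with its flat back against it, one in front of each notch. Leave the middle case where it already stands, then let go.

Things in the scene. Friction and masses are not known exactly. Their poses are not given: they have to be found in the camera images.
- gate: Fixed aluminium gate bar on the robot's side of a shallow parts well: 360 mm long, 12 thick, 22 high; three black notches 14 mm wide in its top edge, at y = -125, 0, 125 mm. Origin: under the bar's centre, on the bench (z = 0). y runs along the bar, x away from the robot across the well; the cases stand on the -x side, whose face is at x = -6 mm. Well side walls at y = +-184 mm, 22 high.
- case_a_center (a point): Stray turquoise case, loose, about 0.16 kg: box 56 mm (x) by 50 (y) by 42 high, upright flat sides, round cover 3 mm proud on top. A tube 21 mm across sticks out 17 mm from its -x face, towards the robot; the flat back is its +x face. Point: centre of the box, 21 mm above the bench. Starts to the left or right of the middle case, turned up to 26 degrees. May go to either outer notch.
- case_b_center (a point): The other stray case, identical to the first, starting on the other side of the middle case; same point and axes. (A round turquoise case and a round chrome cover lying farther out, and a bronze lever pivot in the well, are bystanders.)
- case_m_center (a point): The middle case, identical to the strays, loose, already standing square with its back at the gate (gap 1 to 5 mm) in front of the middle notch; same point and axes

How it is judged (in metres and radians):
At the end, for the whole second after the job is handed in: One case before each notch, the middle one still in the middle: each box centre within 15 mm of its notch along the gate, its back within 16 mm of the gate, its x axis within 12 degrees of the gate's, upright on the bench and at rest (y of case_m_center in the frame of gate between -0.015 and 0.015 m and x of case_m_center in the frame of gate between -0.05 and -0.028 m and angle between the x axis of case_m_center and the x axis of gate, either way round below 0.21 rad and angle between case_m_center's own z axis and vertical below 0.12 rad and height (world z) of case_m_center below 0.03 m and ((y of case_a_center in the frame of gate between 0.11 and 0.14 m and x of case_a_center in the frame of gate between -0.05 and -0.028 m and angle between the x axis of each of case_a_center, case_b_center and the x axis of gate, either way round below 0.21 rad and angle between each of case_a_center, case_b_center's own z axis and vertical below 0.12 rad and height (world z) of each of case_a_center, case_b_center below 0.03 m and y of case_b_center in the frame of gate between -0.14 and -0.11 m and x of case_b_center in the frame of gate between -0.05 and -0.028 m) or (y of case_a_center in the frame of gate between -0.14 and -0.11 m and x of case_a_center in the frame of gate between -0.05 and -0.028 m and angle between the x axis of each of case_a_center, case_b_center and the x axis of gate, either way round below 0.21 rad and angle between each of case_a_center, case_b_center's own z axis and vertical below 0.12 rad and height (world z) of each of case_a_center, case_b_center below 0.03 m and y of case_b_center in the frame of gate between 0.11 and 0.14 m and x of case_b_center in the frame of gate between -0.05 and -0.028 m)) and linear speed of each of case_a, case_b, case_m below 0.02 m/s); the robot touches nothing.
It fails at once if a case is picked up: raised more than 25 mm (height (world z) of any of case_a_center, case_b_center, case_m_center above 0.046 m).
It fails at once if the middle case is shifted by more than 20 mm (distance of case_m_center from where it was at the start of the episode above 0.02 m).
It also fails if it takes over 48 s, if anything falls off the work surface, if the arm or the gripper's body presses on something with over 40 N, if the wrist force passes 120 N, or if a joint passes its speed limit or range.

### The arm

A 6-joint arm with a two-finger parallel gripper is mounted at the origin on the work surface. World frame = base frame: x ahead of the robot, y to its left, z up, the work surface at z = 0. Lengths are in m, angles in degrees, forces in N, time in s.
With the tool pointing down it reaches from about 0.4 to 0.825 m from the base axis. Payload 7 kg.
Tool frame: the origin (TCP) lies midway between the tips of the shut fingers; the grasp point (between the pads) lies 19 mm behind it (r.grip_point_offset is the z of the grasp point in the tool frame, in m); z points along the fingers, y is the line along which they close (so a half turn about z gives the same grasp; the last joint's range is limited). The gripper opens to 88 mm and grips with 3 to 60 N. Pads are 19 mm wide; open, the fingers measure 130 mm over their backs; the gripper's body (78 mm by 193 mm) begins 47 mm behind the grasp point.
Start: joints at [80.334, 20.546, 0.682, 0, -70.136, -16.507], TCP at [0.298, 0.606, 0.227] pointing down, gripper open.
Joint ranges: [-176.03, 176.03], [-82.01, 121.73], [-58.28, 71.71], [-173.87, 95.51], [-174.79, -0.11], [-173.66, 173.66]. Speed limits (degrees/s): [136.94, 136.94, 172.46, 180, 180, 180].

### API

Orientations are given as [roll, pitch, yaw] about the fixed x, y, z axes, in that order (R = Rz(yaw) Ry(pitch) Rx(roll)).
In Python, from plant import r, viewer, recognise, outline_of, pinpoint gives the robot as it stands.
- The arm moves only by the tool move_arm, never from a script. Its argument "targets" is a list of rows, each a list of 2 entries, a list of its own where there are three numbers: the shift along the tool's x, y, z in cm, then the turn, a rotation vector about the tool's x, y, z in rad. A call has 1 to 5 rows; each row is the pose to reach, as a shift and turn from the pose commanded when the call began, along the tool's axes at that moment; what a row does not reach only later rows make up. A row lasts 1/8 s, in which the tool goes at most 62.5 mm and 10.7 degrees, less where a joint would pass 70% of its speed; a pose out of reach is approached as far as the arm can. A call with a gripper value outside its range is refused whole. "jaw" is the finger opening in cm, from 0 to 8.76, set as the call begins (left out, the last holds). The fingers move at their own pace and stop on an object; "squeeze" is the grip in N (left out, the last holds). Time passes only in rows, so rows that repeat a pose let the fingers close. It gives the time, the measured TCP pose, the force, the opening and the grip force at its end, in the units of the state.
- r.get_state(): the state, without advancing time (a new reading comes with each control period).
- viewer.capture(name): name is "scene" or "top" or "wrist"; returns a dict with "image" (384x512x3 uint8, blue, green, red), "intrinsics" (3x3 intrinsics, pixels), "camera_from_world" (4x4, takes a point from world to camera coordinates). Camera axes: x right, y up, looking along -z (the intrinsics and any distortion apply to the point x, -y, -z); pixel columns grow to the right and rows downward; lengths in m; the calibration is good to about 2 mm. The wrist camera is an equidistant fisheye: a pixel r from the principal point sees the ray r / f radians off the axis. A picture is of the moment at which its call begins. There is no depth.
- r.close_job(): hands the job in; it is judged then, once.
Trained networks look in the newest picture that a camera, given by its name, has taken for a name from the list of things; names that differ only in an ending like _2 or _b are one class to them, and where a whole thing is asked for, a point or a joint stands for the part that bears it (a point fixed in the world has none). Each returns a list of dicts, best first, with "score" (0 to 1); they miss things now and then, are a little off and sometimes report something else, mostly with a low value. They report only what shows in the picture. A call takes as long as a camera call.
- recognise(label, camera): "box" ([left, top, right, bottom] in pixels, round what is visible of it).
- outline_of(label, camera): "mask" (384x512 bool, what is visible of it) and "box" ([left, top, right, bottom] in pixels, round what is visible of it).
- pinpoint(label, camera): "location" ([row, column] in pixels: a listed point, or the origin of a listed thing).
The state is a dict: "time_s": time; "joints": joint angles; "qd": joint speeds; "joint_torque": joint torques, N m; "tcp_pos": TCP position; "eef_rot": TCP orientation; "contact_force": force on the tool from outside, world axes, zero at the start; "moment": the same for the moment, N m; "gripper_width": finger opening in m; "gripper_force": force on a finger pad.
Only numpy, scipy, OpenCV 4.12 (cv2) and the standard library are available. Lean on these libraries where they do the work, as an engineer would, in place of code of your own. Each camera call takes 0.05 s, during which the arm holds its last target. There are 200 camera calls.

## Working session

There is one attempt and no reset: what is moved stays moved. The work goes in short steps, Python scripts to look and compute and a tool call to move; the robot and the scene stay as the last step left them, time stands still between calls to the robot, and variables do not carry over. Pictures are saved under pics/ and viewed, at most 10 in all, crops included, and the job is handed in when it is done.

Besides the shell and the picture viewer there is one more tool, called as name([rows], argument=value, ...), one row to a line, values as JSON. move_arm: Moves the arm, as the interface text tells. Its arguments: {"type":"object","properties":{"targets":{"type":"array","items":{"type":"array"}},"jaw":{"type":"number"},"squeeze":{"type":"number"}},"required":["targets"]}

```bash
mkdir -p pics; ls; cat > h.py <<'E'
import numpy as np, cv2
from plant import r, viewer, recognise, outline_of, pinpoint
def ray(c,uv):
    K=np.array(c["intrinsics"]);T=np.array(c["camera_from_world"])
    u,v=uv; d=np.array([(u-K[0,2])/K[0,0],-(v-K[1,2])/K[1,1],-1])
    R=T[:3,:3]; return -R.T@T[:3,3], R.T@d
def at_z(c,uv,z):
    o,d=ray(c,uv); return o+d*(z-o[2])/d[2]
def proj(c,P):
    K=np.array(c["intrinsics"]);T=np.array(c["camera_from_world"])
    p=T[:3,:3]@np.array(P)+T[:3,3]; return K[0,0]*p[0]/-p[2]+K[0,2], K[1,1]*-p[1]/-p[2]+K[1,2]
E
python3 - <<'E'
from h import *
for n in("top","scene"):
    c=viewer.capture(n); cv2.imwrite(f"pics/{n}0.png",c["image"])
    print(n,np.round(c["intrinsics"],1).tolist(),np.round(c["camera_from_world"],3).tolist())
    for l,z in(("case_a_center",.021),("case_m_center",.021),("gate",0)):
        for d in pinpoint(l,n): print(l,d["score"],d["location"],np.round(at_z(c,d["location"][::-1],z),4))
print(r.get_state())
E
```

```text
pics
top [[488.5, 0.0, 257.8], [0.0, 488.5, 196.3], [0.0, 0.0, 1.0]] [[-0.006, -1.0, -0.018, 0.034], [0.991, -0.009, 0.137, -0.598], [-0.137, -0.017, 0.99, -0.942], [0.0, 0.0, 0.0, 1.0]]
case_a_center 0.71 [238.7, 159.3] [0.516  0.2309 0.021 ]
case_m_center 0.82 [200.6, 238.9] [0.5929 0.0685 0.021 ]
gate 0.94 [184.5, 239.0] [0.6298 0.0694 0.    ]
scene [[384.5, 0.0, 258.1], [0.0, 384.5, 198.0], [0.0, 0.0, 1.0]] [[-0.606, 0.795, 0.018, 0.334], [-0.604, -0.474, 0.641, 0.343], [0.518, 0.377, 0.768, -1.105], [0.0, 0.0, 0.0, 1.0]]
case_a_center 0.79 [230.7, 363.6] [0.5163 0.2262 0.021 ]
case_m_center 0.87 [214.5, 269.9] [0.5955 0.0619 0.021 ]
gate 0.91 [234.8, 260.0] [ 0.6342  0.0673 -0.    ]
{'time_s': 0.4, 'joints': array([ 8.03338681e+01,  2.05537205e+01,  6.77844204e-01, -1.64089072e-03,
       -7.01370899e+01, -1.65083063e+01]), 'qd': array([ 0.11614017, -0.08425174,  0.00690454,  0.00355277, -0.03764223,
       -0.05812354]), 'joint_torque': array([ 8.65760940e-04, -5.81678581e+01,  2.92919612e+01,  6.99344605e+00,
        1.08419708e-02, -7.56809391e-05]), 'tcp_pos': array([0.29772098, 0.60571969, 0.22644164]), 'eef_rot': array([ 1.79987130e+02, -2.20486439e-03, -2.61749957e+01]), 'contact_force': array([ 0.65389961, -0.53540895,  1.48408374]), 'moment': array([ 0.03220175, -0.02548851,  0.01821689]), 'gripper_force': 0.0, 'gripper_width': 0.08772797646247137}
```

```bash
python3 - <<'E'
import cv2
i=cv2.imread("pics/top0.png")
cv2.imwrite("pics/top0c.png",cv2.resize(i[120:320,100:366],None,fx=3,fy=3,interpolation=cv2.INTER_CUBIC))
E
```

```text
(no output)
```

View pics/top0c.png

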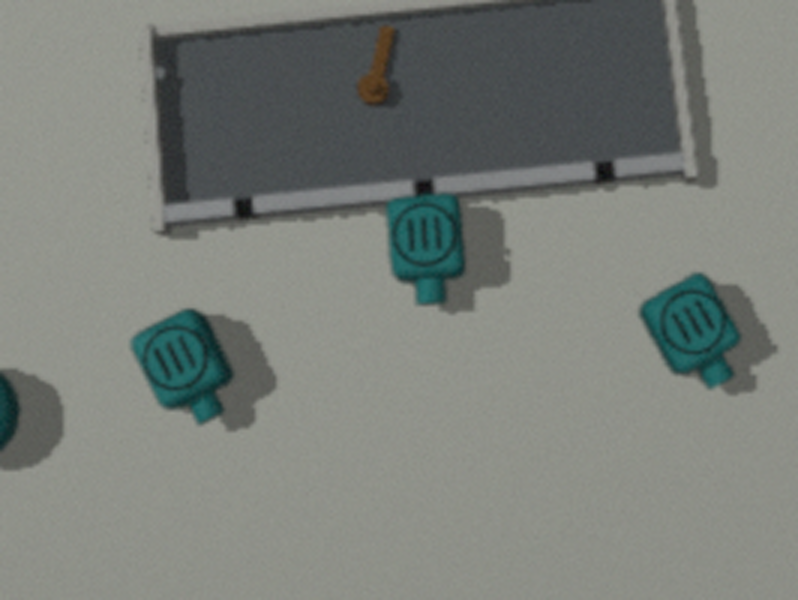

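View pics/scene0.png

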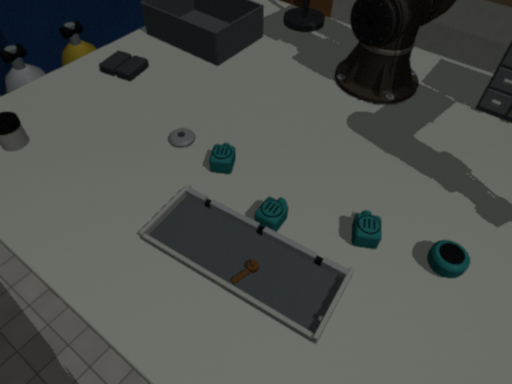

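The top crop (3x, offset 100,120) shows the notches at about (243,207), (424,187) and (605,170). The middle case is at (426,237), and the strays are at (180,358) and (692,322), both turned about 25°. Next I'll fit silhouettes to get the poses.

```bash
cat > fit.py <<'E'
from h import *
from scipy.optimize import minimize
def sil(c,x,y,a,S=4):
    m=np.zeros((384*S,512*S),np.uint8); R=np.array([[np.cos(a),-np.sin(a)],[np.sin(a),np.cos(a)]])
    def hull(xs,ys,zs):
        p=[proj(c,[*(R@[u,v]+[x,y]),w]) for u in xs for v in ys for w in zs]
        h=cv2.convexHull((np.array(p)*S+S/2).astype(np.int32)); cv2.fillConvexPoly(m,h,255)
    hull((-.028,.028),(-.025,.025),(0,.042)); hull((-.045,-.028),(-.0105,.0105),(.010,.031))
    return cv2.resize(m,(512,384),interpolation=cv2.INTER_AREA)/255.
def teal(c):
    h=cv2.cvtColor(c["image"],cv2.COLOR_BGR2HSV); return ((h[...,0]>78)&(h[...,0]<100)&(h[...,1]>130)).astype(float)
def fit(c,x,y,a,cams=None):
    u,v=map(int,proj(c,[x,y,.021])); w=np.zeros((384,512)); w[v-32:v+32,u-32:u+32]=1
    t=teal(c)*w; f=lambda p:np.abs(sil(c,p[0]/100,p[1]/100,p[2]/10)*w-t).sum()
    best=min((minimize(f,[x*100,y*100,a0*10],method="Nelder-Mead",options=dict(initial_simplex=np.array([[x*100,y*100,a0*10],[x*100+1,y*100,a0*10],[x*100,y*100+1,a0*10],[x*100,y*100,a0*10+2]]))) for a0 in(a-.2,a,a+.2)),key=lambda q:q.fun)
    p=best.x; return p[0]/100,p[1]/100,np.degrees(p[2]/10),best.fun/t.sum()
def gate(c,px):
    P=np.array([at_z(c,(100+u/3,120+v/3),.022)[:2] for u,v in px]); d=P[0]-P[2]  # +y
    return P.mean(0),np.arctan2(-d[0],d[1]),P
E
python3 - <<'E'
from fit import *
c=viewer.capture("top")
g,ga,P=gate(c,[(243,207),(424,187),(605,170)])
print("gate",g,np.degrees(ga),P, np.linalg.norm(P[0]-P[2]))
s=viewer.capture("scene")
for n,(x,y,a) in dict(L=(.516,.229,.4),M=(.594,.066,0),R=(.54,-.115,.4)).items():
  for k in (c,s):
    q=fit(k,x,y,a); R=np.array([[np.cos(ga),np.sin(ga)],[-np.sin(ga),np.cos(ga)]])
    print(n,np.round(q,4),"gate",np.round(R@(np.array(q[:2])-g),4),q[2]-np.degrees(ga))
for t,y in (("L",.125),("R",-.125)):
    print(t,g+[np.cos(ga)*-.038-np.sin(ga)*y,np.sin(ga)*-.038+np.cos(ga)*y])
from scipy.spatial.transform import Rotation as Ro
print(Ro.from_euler("xyz",r.get_state()["eef_rot"],degrees=True).as_matrix().round(3))
E
```

```text
gate [0.63002425 0.0634333 ] 5.381229533473021 [[ 0.61794507  0.18796915]
 [ 0.630725    0.06338793]
 [ 0.64140268 -0.06105718]] 0.2501287097005539
L [ 0.5145  0.229  33.218   0.4394] gate [-0.0995  0.1756] 27.83676771040916
L [ 0.5099  0.2281 17.3298  0.2657] gate [-0.1042  0.1752] 11.948545810244202
M [0.5968 0.0622 6.9119 0.276 ] gate [-0.0332  0.0019] 1.5307113389168698
M [ 0.5898  0.0614 20.5471  0.3995] gate [-0.0402  0.0017] 15.165858764892494
R [ 0.5352 -0.1141 31.6409  0.3036] gate [-0.1111 -0.1679] 26.259620781122276
R [ 0.5299 -0.1176 37.7073  0.2839] gate [-0.1166 -0.1709] 32.326035996722666
L [0.58046896 0.18431867]
R [ 0.6039145  -0.06457951]
[[ 0.897 -0.441 -0.   ]
 [-0.441 -0.897 -0.   ]
 [-0.     0.    -1.   ]]
```

```bash
python3 - <<'E'
from fit import *
import fit as F
for n in("top","scene"):
  c=viewer.capture(n); ms=[d for d in outline_of("case_a_center",n)+outline_of("case_m_center",n) if d["score"]>.3]
  t=np.any([d["mask"] for d in ms],axis=0).astype(float); print(n,t.sum(),F.teal(c).sum())
  F.teal=lambda c,t=t:t
  for k,(x,y,a) in dict(L=(.514,.229,.45),M=(.595,.063,.1),R=(.534,-.115,.45)).items(): print(k,np.round(fit(c,x,y,a),4))
E
```

```text
top 1650.0 2457.0
L [ 0.5144  0.2292 26.8667  0.0989]
M [0.5942 0.0632 4.9201 0.0898]
R [ 4.43600e-01 -2.43000e-02  5.71897e+01          nan]
scene 1842.0 1650.0
L [ 0.5115  0.2291 20.2534  0.1439]
M [ 0.5876  0.0632 15.4751  0.2143]
R [ 0.3778 -0.2028 49.1141     nan]fit.py:16: RuntimeWarning: invalid value encountered in scalar divide
  p=best.x; return p[0]/100,p[1]/100,np.degrees(p[2]/10),best.fun/t.sum()
```

move_arm([
  [[21.6,14.6,6.0],[0,0,-0.56]],
  [[21.6,14.6,6.0],[0,0,-0.56]],
  [[21.6,14.6,6.0],[0,0,-0.56]],
  [[21.6,14.6,6.0],[0,0,-0.56]],
  [[21.6,14.6,6.0],[0,0,-0.56]],
], jaw=8.7)

```text
time_s: 1.42
tcp_pos: [0.428, 0.3762, 0.166]
eef_rot: [179.9, 0.1, 5.8]
contact_force: [-0.1, 0.5, 0.9]
gripper_width: 0.0869
gripper_force: 0.0
```

```bash
cat > go.py <<'E'
import sys,numpy as np
from plant import r
from scipy.spatial.transform import Rotation as Ro
# x y z yaw -> shift cm in tool axes, turn; lag-free use of measured pose
def go(x,y,z,yaw):
    s=r.get_state(); M=Ro.from_euler("xyz",s["eef_rot"],degrees=True); T=Ro.from_euler("xyz",[180,0,yaw],degrees=True)
    print(s["time_s"],s["tcp_pos"].round(4),s["eef_rot"].round(2),"F",s["contact_force"].round(1),"w",round(s["gripper_width"],4))
    print("shift cm",(M.inv().apply(np.array([x,y,z])-s["tcp_pos"])*100).round(2),"turn",(M.inv()*T).as_rotvec().round(3))
if __name__=="__main__": go(*map(float,sys.argv[1:]))
E
python3 go.py .514 .229 .10 27
```

```text
1.425 [0.428  0.3762 0.166 ] [1.7994e+02 5.0000e-02 5.7500e+00] F [-0.1  0.5  0.9] w 0.0869
shift cm [ 7.09 15.5   6.61] turn [ 0.001  0.001 -0.371]
```

move_arm([
  [[7.1,15.5,6.6],[0,0,-0.37]],
  [[7.1,15.5,6.6],[0,0,-0.37]],
  [[7.1,15.5,6.6],[0,0,-0.37]],
  [[7.1,15.5,6.6],[0,0,-0.37]],
  [[7.1,15.5,6.6],[0,0,-0.37]],
])

```text
time_s: 2.05
tcp_pos: [0.5143, 0.233, 0.1008]
eef_rot: [-180.0, -0.0, 27.1]
contact_force: [1.7, -0.5, 0.7]
gripper_width: 0.0871
gripper_force: 0.0
```

```bash
python3 - <<'E'
from h import *
c=viewer.capture("wrist"); cv2.imwrite("pics/w1.png",c["image"])
print(np.round(c["intrinsics"],1).tolist())
from go import go; go(.514,.229,.012,27)
# fisheye point
K=np.array(c["intrinsics"]);T=np.array(c["camera_from_world"])
def back(uv,z):
    u,v=(uv[0]-K[0,2])/K[0,0],(uv[1]-K[1,2])/K[1,1]; t=np.hypot(u,v); d=np.array([np.sin(t)*u/t,-np.sin(t)*v/t,-np.cos(t)])
    o=-T[:3,:3].T@T[:3,3]; d=T[:3,:3].T@d; return (o+d*(z-o[2])/d[2]).round(4)
for d in pinpoint("case_a_center","wrist"): print(d, back(d["location"][::-1],.021))
E
```

```text
[[297.3, 0.0, 250.9], [0.0, 297.3, 195.5], [0.0, 0.0, 1.0]]
2.1 [0.5141 0.2337 0.1011] [-1.7999e+02 -7.0000e-02  2.7140e+01] F [-0.2  0.3  0.8] w 0.0867
shift cm [-0.23  0.41  8.91] turn [-0.    -0.001  0.002]
{'location': [203.3, 256.3], 'score': 0.71} [0.5159 0.2283 0.021 ]
```

View pics/w1.png

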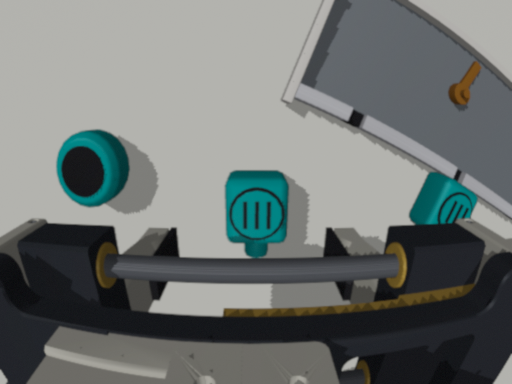

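The wrist view shows the case upright and square to the tool at (256,208), between the fingers. I'll descend, close lightly and slide it to its notch.

move_arm([
  [[-0.1,0.5,4.5],[0,0,0]],
  [[-0.1,0.5,7.5],[0,0,0]],
  [[-0.1,0.5,8.9],[0,0,0]],
  [[-0.1,0.5,8.9],[0,0,0]],
])

```text
time_s: 2.65
tcp_pos: [0.5149, 0.2284, 0.0114]
eef_rot: [180.0, 0.0, 27.2]
contact_force: [0.1, -0.1, 0.6]
gripper_width: 0.0871
gripper_force: 0.0
```

move_arm([
  [[0,0,0],[0,0,0]],
  [[0,0,0],[0,0,0]],
  [[0,0,0],[0,0,0]],
  [[0,0,0],[0,0,0]],
  [[0,0,0],[0,0,0]],
], jaw=4.5, squeeze=4)

```text
time_s: 3.28
tcp_pos: [0.5153, 0.2278, 0.0119]
eef_rot: [-180.0, -0.0, 27.1]
contact_force: [-2.1, -0.2, 2.8]
gripper_width: 0.0498
gripper_force: 4.0
```

```bash
python3 go.py .5805 .1843 .012 5.4
```

```text
3.275 [0.5153 0.2278 0.0119] [-1.7999e+02 -2.0000e-02  2.7110e+01] F [-2.1 -0.2  2.8] w 0.0498
shift cm [ 3.82  6.84 -0.01] turn [-0.    -0.     0.379]
```

move_arm([
  [[0.6,1.1,0],[0,0,0.08]],
  [[1.4,2.5,0],[0,0,0.16]],
  [[2.2,3.9,0],[0,0,0.24]],
  [[3.0,5.3,0],[0,0,0.32]],
  [[3.6,6.4,0],[0,0,0.38]],
])

```text
time_s: 3.9
tcp_pos: [0.5767, 0.1871, 0.0119]
eef_rot: [-180.0, -0.0, 5.2]
contact_force: [-3.1, 3.1, 4.1]
gripper_width: 0.0499
gripper_force: 4.0
```

```bash
python3 - <<'E'
from h import *
from go import go
go(.5805,.1843,.012,5.4)
c=viewer.capture("wrist"); cv2.imwrite("pics/w2.png",c["image"])
E
```

```text
3.9 [0.5767 0.1871 0.0119] [-179.98   -0.      5.2 ] F [-3.1  3.1  4.1] w 0.0499
shift cm [ 0.35  0.32 -0.01] turn [-0.    -0.    -0.003]
```

View pics/w2.png

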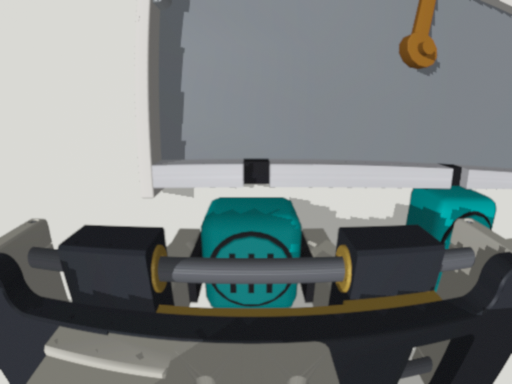

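In the wrist view, the gate is level with the case at (252,250), and the notch is at (256,172), about 3 mm to the right. I'll do a last small nudge, then release and rise.

move_arm([
  [[0.2,0.2,0],[0,0,0]],
  [[0.45,0.3,0],[0,0,0]],
  [[0.45,0.3,0],[0,0,0]],
])

```text
time_s: 4.32
tcp_pos: [0.5807, 0.1846, 0.0117]
eef_rot: [180.0, 0.0, 5.4]
contact_force: [-1.5, -0.0, 5.9]
gripper_width: 0.0497
gripper_force: 4.0
```

move_arm([
  [[0,0,0],[0,0,0]],
  [[0,0,0],[0,0,0]],
  [[0,0,0],[0,0,0]],
  [[0,0,0],[0,0,0]],
  [[0,0,-2],[0,0,0]],
], jaw=8.6)

```text
time_s: 4.95
tcp_pos: [0.58, 0.1839, 0.0303]
eef_rot: [179.9, 0.2, 5.3]
contact_force: [-0.5, -0.1, -0.3]
gripper_width: 0.0855
gripper_force: 0.0
```

move_arm([
  [[0,0,-5],[0,0,0]],
  [[0,0,-9],[0,0,0]],
  [[0,0,-9],[0,0,0]],
])

```text
time_s: 5.32
tcp_pos: [0.5832, 0.1857, 0.1254]
eef_rot: [-179.8, -0.4, 5.4]
contact_force: [-0.0, 0.3, 0.2]
gripper_width: 0.0861
gripper_force: 0.0
```

```bash
python3 go.py .535 -.115 .12 29
```

```text
5.325 [0.5832 0.1857 0.1254] [-179.84   -0.36    5.37] F [-0.   0.3  0.2] w 0.0861
shift cm [-7.61 29.49  0.41] turn [-0.002 -0.007 -0.412]
```

move_arm([
  [[-7.5,29.5,0.3],[0,0,-0.41]],
  [[-7.5,29.5,0.3],[0,0,-0.41]],
  [[-7.5,29.5,0.3],[0,0,-0.41]],
  [[-7.5,29.5,0.3],[0,0,-0.41]],
  [[-7.5,29.5,0.3],[0,0,-0.41]],
])

```text
time_s: 5.95
tcp_pos: [0.5328, -0.1181, 0.1178]
eef_rot: [-180.0, 0.0, 28.8]
contact_force: [0.4, -0.6, -0.1]
gripper_width: 0.0859
gripper_force: 0.0
```

move_arm([
  [[0,0,0],[0,0,0]],
  [[0,0,0],[0,0,0]],
])

```text
time_s: 6.2
tcp_pos: [0.5335, -0.1164, 0.1179]
eef_rot: [-180.0, 0.0, 28.8]
contact_force: [0.2, -0.2, -0.5]
gripper_width: 0.0862
gripper_force: 0.0
```

```bash
cat >> h.py <<'E'
def back(c,uv,z):
    K=np.array(c["intrinsics"]);T=np.array(c["camera_from_world"])
    u,v=(uv[0]-K[0,2])/K[0,0],(uv[1]-K[1,2])/K[1,1]; t=np.hypot(u,v); d=np.array([np.sin(t)*u/t,-np.sin(t)*v/t,-np.cos(t)])
    o=-T[:3,:3].T@T[:3,3]; d=T[:3,:3].T@d; return (o+d*(z-o[2])/d[2]).round(4)
E
python3 - <<'E'
from h import *
from go import go
c=viewer.capture("wrist"); cv2.imwrite("pics/w3.png",c["image"])
for d in pinpoint("case_a_center","wrist"): print(d, back(c,d["location"][::-1],.021))
go(.535,-.115,.012,29)
E
```

```text
{'location': [29.3, 26.2], 'score': 0.62} [0.5806 0.1802 0.021 ]
6.3 [ 0.534  -0.1154  0.1182] [-1.7999e+02  2.0000e-02  2.8880e+01] F [-0.3  0.1  0.2] w 0.0863
shift cm [ 0.11  0.02 10.62] turn [-0.     0.    -0.002]
```

View pics/w3.png

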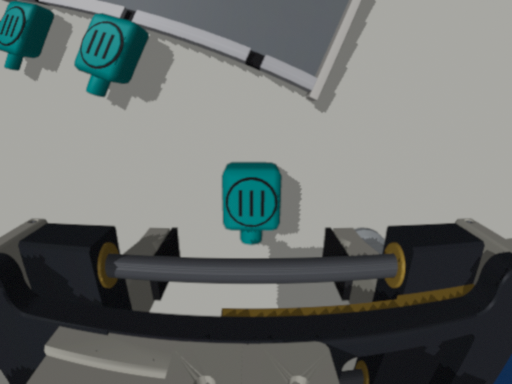

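The wrist view shows the right case square to the tool at (251,197), with the chrome cover clear of the right finger at (370,238). Same routine here.

move_arm([
  [[0.1,0,4.5],[0,0,0]],
  [[0.1,0,8.5],[0,0,0]],
  [[0.1,0,10.6],[0,0,0]],
  [[0.1,0,10.6],[0,0,0]],
])

```text
time_s: 6.8
tcp_pos: [0.5338, -0.1146, 0.0109]
eef_rot: [-179.9, 0.2, 28.9]
contact_force: [0.0, 0.6, 0.6]
gripper_width: 0.086
gripper_force: 0.0
```

move_arm([
  [[0,0,0],[0,0,0]],
  [[0,0,0],[0,0,0]],
  [[0,0,0],[0,0,0]],
  [[0,0,0],[0,0,0]],
  [[0,0,0],[0,0,0]],
], jaw=4.5)

```text
time_s: 7.42
tcp_pos: [0.535, -0.1157, 0.013]
eef_rot: [180.0, -0.0, 28.8]
contact_force: [-0.9, -0.3, 4.1]
gripper_width: 0.0501
gripper_force: 4.0
```

```bash
python3 go.py .6039 -.0646 .012 5.4
```

```text
7.425 [ 0.535  -0.1157  0.013 ] [ 1.7998e+02 -3.0000e-02  2.8830e+01] F [-0.9 -0.3  4.1] w 0.0501
shift cm [ 8.5  -1.15  0.11] turn [ 0.    -0.001  0.409]
```

move_arm([
  [[1.4,-0.2,0],[0,0,0.08]],
  [[3.0,-0.4,0],[0,0,0.17]],
  [[4.8,-0.6,0],[0,0,0.25]],
  [[6.6,-0.9,0],[0,0,0.34]],
  [[8.1,-1.1,0],[0,0,0.41]],
])

```text
time_s: 8.05
tcp_pos: [0.5996, -0.0673, 0.0126]
eef_rot: [180.0, 0.1, 5.2]
contact_force: [-3.4, -4.2, 4.5]
gripper_width: 0.0498
gripper_force: 4.0
```

move_arm([
  [[0,0,0],[0,0,0]],
])

```text
time_s: 8.18
tcp_pos: [0.6015, -0.0664, 0.0126]
eef_rot: [-180.0, -0.1, 5.4]
contact_force: [0.1, 0.8, 0.5]
gripper_width: 0.0497
gripper_force: 4.0
```

```bash
python3 - <<'E'
from h import *
from go import go
go(.6039,-.0646,.012,5.4)
c=viewer.capture("wrist"); cv2.imwrite("pics/w4.png",c["image"])
E
```

```text
8.175 [ 0.6015 -0.0664  0.0126] [-1.7999e+02 -8.0000e-02  5.4000e+00] F [0.1 0.8 0.5] w 0.0497
shift cm [ 0.25 -0.16  0.06] turn [-0.    -0.001  0.   ]
```

View pics/w4.png

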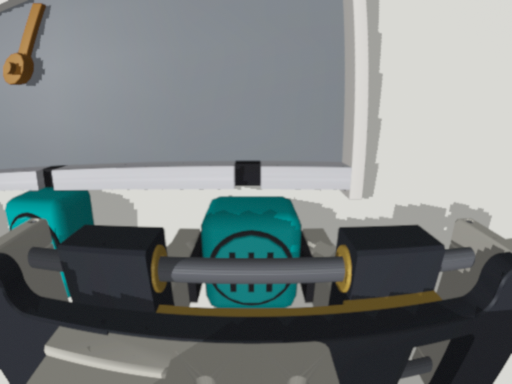

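The notch is at (248,173) and the case at (252,250), level with the gate, which matches the left case before its final nudge.

move_arm([
  [[0.2,-0.1,0],[0,0,0]],
  [[0.4,-0.2,0],[0,0,0]],
  [[0.4,-0.2,0],[0,0,0]],
])

```text
time_s: 8.6
tcp_pos: [0.6036, -0.0649, 0.0125]
eef_rot: [180.0, 0.1, 5.3]
contact_force: [-3.9, -2.6, 4.4]
gripper_width: 0.0501
gripper_force: 4.0
```

move_arm([
  [[0,0,0],[0,0,0]],
  [[0,0,0],[0,0,0]],
  [[0,0,0],[0,0,0]],
  [[0,0,0],[0,0,0]],
  [[0,0,-2],[0,0,0]],
], jaw=8.6)

```text
time_s: 9.22
tcp_pos: [0.6031, -0.0647, 0.0313]
eef_rot: [180.0, 0.2, 5.3]
contact_force: [-0.8, 0.4, -0.7]
gripper_width: 0.0854
gripper_force: 0.0
```

move_arm([
  [[0,0,-5],[0,0,0]],
  [[0,0,-10],[0,0,0]],
  [[-4,8,-12],[0,0,0]],
  [[-8,14,-12],[0,0,0]],
  [[-12,19,-12],[0,0,0]],
])

```text
time_s: 9.85
tcp_pos: [0.5221, -0.2324, 0.1523]
eef_rot: [180.0, -0.1, 5.4]
contact_force: [1.5, 0.6, -0.7]
gripper_width: 0.0863
gripper_force: 0.0
```

move_arm([
  [[-5,6,0],[0,0,0]],
  [[-5,10,0],[0,0,0]],
  [[-5,10,0],[0,0,0]],
])

```text
time_s: 10.22
tcp_pos: [0.481, -0.3383, 0.1515]
eef_rot: [180.0, 0.0, 5.1]
contact_force: [-0.2, 0.1, -0.0]
gripper_width: 0.0861
gripper_force: 0.0
```

```bash
python3 - <<'E'
from h import *
c=viewer.capture("top"); i=c["image"]
cv2.imwrite("pics/top9.png",cv2.resize(i[120:320,100:366],None,fx=3,fy=3,interpolation=cv2.INTER_CUBIC))
for l in("case_a_center","case_m_center"):
  for d in pinpoint(l,"top"): print(l,d["score"],at_z(c,d["location"][::-1],.021).round(4))
print(r.get_state()["tcp_pos"])
E
```

```text
case_a_center 0.61 [0.5749 0.1881 0.021 ]
case_m_center 0.67 [0.597  0.0632 0.021 ]
[ 0.48197788 -0.33506763  0.15144255]
```

View pics/top9.png

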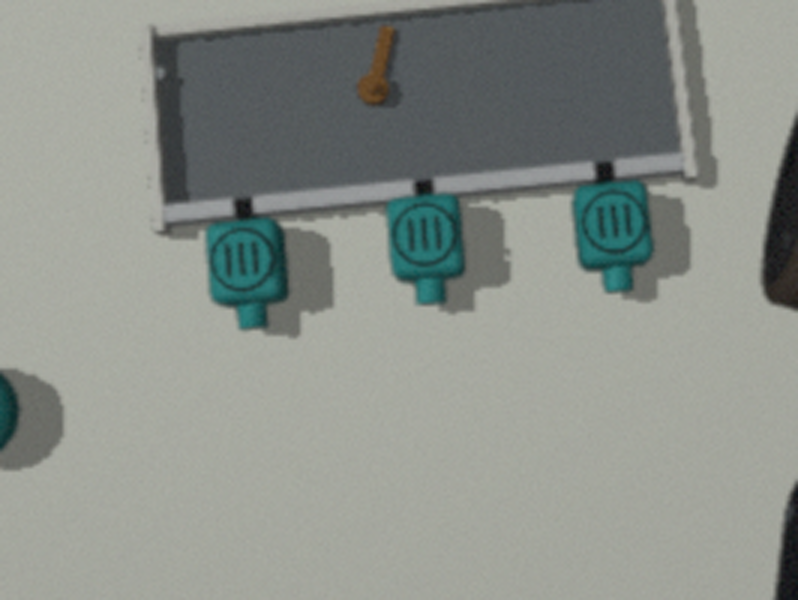

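The last top view shows all three cases upright and square, each in front of its notch: (247,259), (425,237) and (614,223). The gaps to the gate are within about 2 mm of the middle case's, and the arm is clear.

```bash
python3 -c "
from plant import r
print(r.close_job())"
```

```text
the job is handed in; nothing more can be done
None
```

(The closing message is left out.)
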